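Lay the notched plane iron over the locating pin of the honing holder

TASK

Two small plane irons lie on the cabinet. Take the one with the open notch in its tail and lay it flat on the bed of the wooden honing holder, straight along the bed, with its notch over the steel pin and its cutting edge at the other end. Set it down rather than drop it, let go, leave the other iron where it lies, and keep the arm clear of the blue pipes.

Things in the scene. Friction and masses are not known exactly. Their poses are not given: they have to be found in the camera images.
- notched_iron: Plane iron to load, lying flat: steel 120 (x) x 40 (y) x 4, with a darker cap iron on it at x -50..+15, 8 thick there (screw head 2.5 more at x -18). Origin: middle of underside; +x to the tail, 70 to 90 deg left of straight ahead. Tail has an open notch 22 wide, 28 deep (x +32..+60), prongs 9 wide; cutting edge at x -60. 0.12 kg; grip across the 40 at x -11, its balance.
- tongued_iron: The other plane iron, to be left alone: same size, cap iron and axes, but at its tail the corners are cut away, which leaves a tongue 22 wide and 28 long in the middle in place of a notch.
- pin (a point): Foot of the holder's one pin (steel, 6 dia, 12 tall), level with the bed's top, 28 above the cabinet. The fixed holder has a T-shaped bed; +x runs along it past the pin, to the left. From this point the bed is 18 wide at x -100..-24 (fingers pass beside it), 42 wide at x -24..+20; plywood base 38 wide, 10 high. With the pin mid-notch the iron's origin is at x -46, y 0, z 0, both +x alike.
- pipe_end (a point): Near end (its centre) of the nearest blue pipe of a fixed rack left of the robot: 55 dia, at height 300 to 350, running from here back and left past the robot, 150 deg left of straight ahead, 240 from the base axis at the nearest. A wide shoulder or upper arm hits it; leaning the tool about 40 deg to the right, back over the iron's cutting edge, and staying low keeps the arm to the right of it.

How it is judged:
At the end, for the whole second after the job is handed in: The notched iron rests flat and still on the bed (height within 3 mm, tilt under 0.08 rad, cap iron up), the pin inside its notch, its length along the bed within 15 degrees, its cutting edge at the end away from the pin (x of pin in the frame of notched_iron between 0.031 and 0.06 m and y of pin in the frame of notched_iron between -0.011 and 0.011 m and x of notched_iron in the frame of pin between -0.075 and -0.015 m and z of notched_iron in the frame of pin between -0.003 and 0.003 m and angle between notched_iron's own z axis and vertical below 0.08 rad and angle between the x axis of notched_iron and the x axis of pin, either way round below 0.26 rad and linear speed of notched_iron below 0.02 m/s); the robot touches nothing.
It fails at once if the tongued iron is shifted by more than 30 mm (distance of tongued_iron from where it was at the start of the episode above 0.03 m).
It fails at once if the notched iron is dropped (falls freely by more than about 25 mm) (contact force between notched_iron and anything else below 0.05 N and linear speed of notched_iron above 0.7 m/s).
It also fails if it takes over 32 s, if anything falls off the work surface, if the arm or the gripper's body presses on something with over 40 N, if the wrist force passes 120 N, or if a joint passes its speed limit or range.

ROBOT

A 7-joint arm with a two-finger parallel gripper is mounted at the origin on a cart in front of the work surface, level with it; the furniture and walls round the work are solid. World frame = base frame: x ahead of the robot, y to its left, z up, the work surface at z = 0. Lengths are in m, angles in rad, forces in N, time in s.
With the tool pointing down it reaches from about 0.4 to 0.85 m from the base axis. Payload 4.5 kg.
Tool frame: the origin (TCP) lies at the very end of the fingers, on their centre line; the grasp point (between the pads) lies 19 mm behind it (r.grip_depth is the z of the grasp point in the tool frame, in m); z points along the fingers, y is the line along which they close (so a half turn about z gives the same grasp; the last joint's range is limited). The gripper opens to 88 mm and grips with 3 to 60 N. Pads are 18 mm wide; open, the fingers measure 123 mm over their backs; the gripper's body (75 mm by 187 mm) begins 45 mm behind the grasp point.
Start: joints at [1.263, 0.689, -0.195, 1.565, 0.157, 0.902, -0.215], TCP at [0.21, -0.589, 0.239] pointing down, gripper open.
Joint ranges: [-3.01, 3.01], [-0.46, 2.08], [-1.47, 1.51], [0.13, 2.56], [-1, 4.14], [0.04, 2.09], [-2.66, 2.66]. Speed limits (rad/s): [2.57, 2.57, 3.14, 3.14, 3.14, 3.14, 3.14].

INTERFACE

Orientations are given as a unit quaternion [x, y, z, w].
In Python, from plant import r, optics, get_state gives the robot as it stands (r), with the cameras (optics) and the readings as plain functions.
- The arm moves only by the tool steer_hand, called after "Call:" by a JSON object that holds its "fn" and its "kwargs", one argument or row to a line. Schema: {"type":"object","properties":{"increments":{"type":"array","items":{"type":"object","properties":{"finger_gap":{"type":"number"},"pos":{"type":"array","items":{"type":"number"},"minItems":3,"maxItems":3},"rotvec":{"type":"array","items":{"type":"number"},"minItems":3,"maxItems":3}},"additionalProperties":false,"required":["finger_gap"]},"minItems":1,"maxItems":10},"squeeze":{"type":"number"},"only":{"type":"string"},"quiet":{"type":"boolean"},"lines":{"type":"string"}},"required":["increments"],"additionalProperties":false}. increments is a list of rows, 1 to 10 of them, each an object with the fields finger_gap (the opening from 0.0 (shut) to 1.0 (fully open)), pos (a list: dx, dy, dz in normalised numbers (1 is 1 m)), rotvec (a list: a rotation vector rx, ry, rz in fractions of the full range, 1 being 2 pi rad); a field left out counts as zero (the opening has to be given); each row is the pose to reach, as a shift and turn from the pose commanded when the call began, along the tool's axes at that moment; what a row does not reach only later rows make up. A row lasts 1/10 s, in which the tool goes at most 0.05 m and 0.15 rad, less where a joint would pass 70% of its speed; a pose out of reach is approached as far as the arm can. The fingers move at their own pace and stop on an object; squeeze is the grip in N (left out, the last holds). Time passes only in rows, so rows that do not move let the fingers close. The tool returns the time, the measured TCP pose, the force, the opening and the grip force at its end. only (a regular expression) keeps the lines of the reply that match it, lines (a string "A,B") keeps lines A to B, and quiet returns only ok. No shift or turn number may pass 1 either way. Input that does not fit is refused with a message, and nothing moves.
- get_state(): the state, without advancing time (a new reading comes with each control period).
- optics.snapshot(name): name is "side" or "top"; returns the picture (384x512x3 uint8, red, green, blue); there is no depth.
- optics.camera_params(name): a dict with "fx", "fy", "cx", "cy" (pixels), "k1" (the pictures are not rectified: a ray, as slopes to the right and down, at radius r is drawn at 1 + k1 r^2 times it, then the intrinsics apply), "rvec" (rotation vector, rad) and "tvec" (3), from world to camera coordinates, as OpenCV has them. Camera axes: x right, y down, z forward; pixel columns grow to the right and rows downward; lengths in m; the calibration is good to about 2 mm. A picture is of the moment at which its call begins. camera_params takes no time and is no camera call.
- r.finish_job(): hands the job in; it is judged then, once.
The state is a dict: "clock": time; "q": joint angles; "qd": joint speeds; "joint_torque": joint torques, N m; "tool_pos": TCP position; "eef_rot": TCP orientation; "contact_force": force on the tool from outside, world axes, zero at the start; "moment": the same for the moment, N m; "opening": opening from 0.0 (shut) to 1.0 (fully open); "finger_force": force on a finger pad.
Only numpy, scipy, OpenCV 4.12 (cv2) and the standard library are available. Lean on these libraries where they do the work, as an engineer would, in place of code of your own. Each camera call takes 0.05 s, during which the arm holds its last target. There are 200 camera calls.

## Working session

There is one attempt and no reset: what is moved stays moved. The work goes in short steps, Python scripts to look and compute and a tool call to move; the robot and the scene stay as the last step left them, time stands still between calls to the robot, and variables do not carry over. Pictures are saved under pics/ and viewed, at most 10 in all, crops included, and the job is handed in when it is done.

```bash
ls; mkdir -p pics
```

Run:
```python
from plant import r, optics, get_state
import cv2,numpy as np
for n in("side","top"):
    im=optics.snapshot(n); cv2.imwrite(f"pics/{n}0.png",cv2.cvtColor(im,cv2.COLOR_RGB2BGR)); p=optics.camera_params(n);print(n,p)
    R,_=cv2.Rodrigues(np.array(p["rvec"]));print(-R.T@np.array(p["tvec"]).ravel())
s=get_state();print(s)
```

```text
pics
plant.py
side {'fx': 360.70239184463765, 'fy': 360.70239184463765, 'cx': 251.18743984000258, 'cy': 193.12525103403786, 'k1': -0.0900694779794067, 'rvec': array([2.18191264, 0.0539044 , 0.00650984]), 'tvec': array([-0.47458394,  0.07555373,  1.0789332 ])}
[ 0.48774928 -0.82247939  0.69329894]
top {'fx': 498.6530802541053, 'fy': 498.6530802541053, 'cx': 257.0762240747678, 'cy': 191.37535072143328, 'k1': -0.19636279977057583, 'rvec': array([ 2.18159418, -2.12319915,  0.18097234]), 'tvec': array([-0.12817133,  0.47763989,  1.1020182 ])}
[ 0.31160317 -0.09609861  1.16304789]
{'clock': 0.1, 'q': array([ 1.26278346,  0.68991043, -0.19456006,  1.5662331 ,  0.15733006,
        0.90250979, -0.21506584]), 'qd': array([-9.62873961e-04, -1.76034367e-03, -7.26903399e-04, -2.77805000e-03,
        1.28937110e-04, -9.86234970e-05,  3.17484023e-04]), 'joint_torque': array([-3.17079888e-03, -5.28500140e+01, -1.27167083e+00, -1.53838116e+01,
       -5.25912561e-02,  1.97413094e-03,  3.46590537e-05]), 'tool_pos': array([ 0.20927837, -0.58831652,  0.23798667]), 'eef_rot': array([ 9.85417134e-01,  1.70153990e-01, -2.00071720e-04, -8.07430508e-04]), 'contact_force': array([ 0.24807909, -0.41754295, -0.45889009]), 'moment': array([-0.02556559,  0.00166099,  0.02783232]), 'finger_force': 0.0, 'opening': 0.9987109680305003}
```

View pics/side0.png

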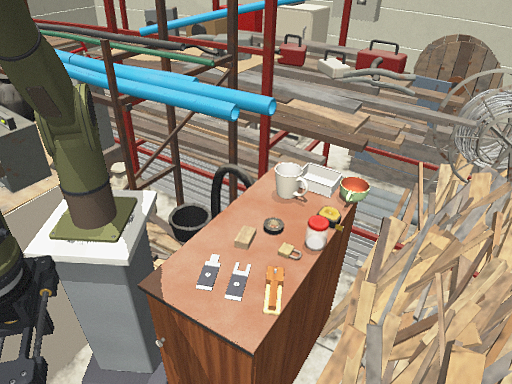

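View pics/top0.png

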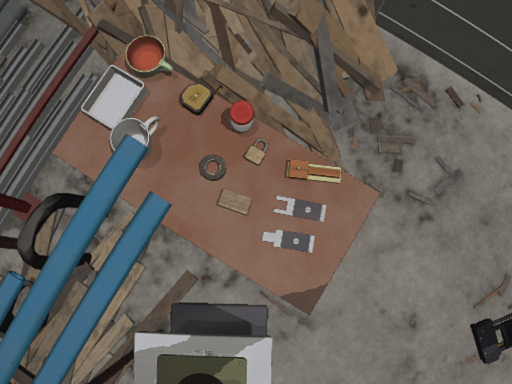

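The top view shows the notched iron at about (302,209), tail to the left. The tongued iron is at (290,241) and the holder at (313,172). The blue pipe ends are at (133,147) and (160,202). I'll enlarge the work area.

Run:
```python
import cv2
a=cv2.imread("pics/top0.png")[145:265,245:355]
cv2.imwrite("pics/topc.png",cv2.resize(a,None,fx=5,fy=5,interpolation=cv2.INTER_CUBIC))
b=cv2.imread("pics/side0.png")[245:325,185:295]
cv2.imwrite("pics/sidec.png",cv2.resize(b,None,fx=7,fy=7,interpolation=cv2.INTER_CUBIC))
```

```text
(no output)
```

View pics/topc.png

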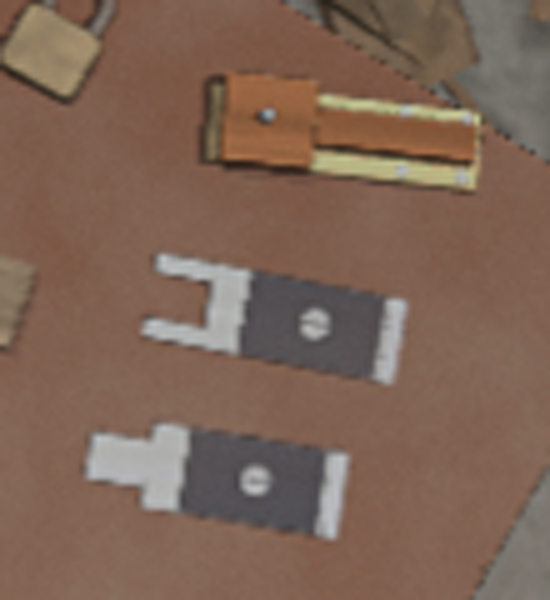

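View pics/sidec.png

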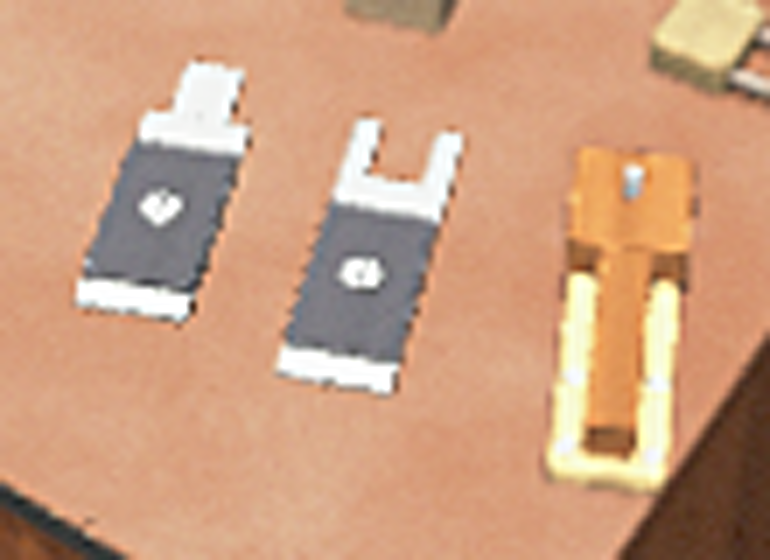

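The top crop (scale 5, offset 245,145) puts the notched iron's tail corners at (157,253) and (141,337) and its edge corners at (408,298) and (389,384). The pin is at about (266,115) and the bed's wide part runs from (228,72) to (312,168). The side crop (scale 7, offset 185,245) agrees, with the pin foot at (632,197).

Create h.py:
```python
from plant import r, optics, get_state
import cv2,numpy as np
from scipy.spatial.transform import Rotation as Ro
def w(n,pts,z,s=1,o=(0,0)):
    p=optics.camera_params(n);R,_=cv2.Rodrigues(np.array(p["rvec"]));t=np.array(p["tvec"]).ravel()
    K=np.array([[p["fx"],0,p["cx"]],[0,p["fy"],p["cy"]],[0,0,1]])
    px=(np.array(pts,float).reshape(-1,2)+.5)/s-.5+np.array(o)
    u=cv2.undistortPoints(px[:,None],K,np.array([p["k1"],0,0,0.]))[:,0]
    C=-R.T@t; d=np.c_[u,np.ones(len(u))]@R
    return C+d*((z-C[2])/d[:,2])[:,None]
```

Run:
```python
from h import *
np.set_printoptions(precision=4,suppress=True)
T=lambda p,z:w("top",p,z,5,(245,145)); S=lambda p,z:w("side",p,z,7,(185,245))
for n,f,q in(("top",T,dict(i=[(157,253),(141,337),(408,298),(389,384)],s=[(314,323)],b=[(228,72),(222,160),(320,80),(312,168)],e=[(478,122),(474,162)],p=[(266,115)],t=[(90,432),(84,480),(349,453),(332,539)])),
 ("side",S,dict(i=[(465,133),(358,118),(395,393),(276,372)],s=[(361,273)],b=[(695,157),(578,147),(690,253),(568,242)],e=[(640,430),(583,430)],p=[(632,167)],t=[(243,68),(190,62),(187,320),(76,305)]))):
    print(n)
    for k,z in dict(i=.004,s=.0105,b=.028,e=.028,p=.040,t=.004).items():
        P=f(q[k],z)[:,:2]; print(k,P.tolist() if len(P)<3 else P.mean(0))
        if len(P)==4:
            d=(P[0]+P[1]-P[2]-P[3])/2; print("  len",np.linalg.norm(d),"wid",np.linalg.norm(P[0]-P[1]),np.linalg.norm(P[2]-P[3]),"yaw",np.degrees(np.arctan2(d[1],d[0])))
print("pin foot side",S([(632,197)],.028))
print("pipes top z.325",w("top",[(133,147),(160,202)],.325))
print("pipes side",w("side",[(236,114),(269,105)],.325))
```

```text
top
i [ 0.4488 -0.2161]
  len 0.11947099374071159 wid 0.0404558063598648 0.04182402603426262 yaw 81.05211966651956
s [[0.44620887792655334, -0.23419366349365067]]
b [ 0.5387 -0.2108]
  len 0.042643806668721 wid 0.0418517582742037 0.04200590521898302 yaw 86.6855284956202
e [[0.5407882763122868, -0.3084313792254913], [0.5217008381216343, -0.3065032489092317]]
p [[0.5384989549598743, -0.20743906604994986]]
t [ 0.374  -0.1892]
  len 0.11970217236836332 wid 0.02251100982996203 0.040933622653528484 yaw 82.4534240889686
side
i [ 0.4505 -0.2176]
  len 0.12195292283076278 wid 0.04067496368635429 0.041104765866643814 yaw 80.95962532617075
s [[0.44668247184209153, -0.23525767814308896]]
b [ 0.5405 -0.2113]
  len 0.04505297873793056 wid 0.04194374427242115 0.042029145458733916 yaw 85.74253397699137
e [[0.5413067628661523, -0.3102426160599836], [0.5230477271637091, -0.31118249052746294]]
p [[0.5395236192646823, -0.2074460104036363]]
t [ 0.3762 -0.1913]
  len 0.12293521921497326 wid 0.020695132330244042 0.03932523547296744 yaw 82.77078354913446
pin foot side [[ 0.5403 -0.2104  0.028 ]]
pipes top z.325 [[0.5094 0.1074 0.325 ]
 [0.4146 0.0543 0.325 ]]
pipes side [[0.4254 0.0569 0.325 ]
 [0.5115 0.129  0.325 ]]
```

Add to h.py:
```python
np.set_printoptions(precision=4,suppress=True)
def row(pos,yaw,lean):
    """shift and rotvec (tool axes now) to TCP pos with tool x at yaw (deg), leaned back by lean (rad)"""
    s=get_state(); R0=Ro.from_quat(s["eef_rot"])
    R1=Ro.from_euler("z",yaw,degrees=True)*Ro.from_euler("y",-lean)*Ro.from_euler("x",np.pi)
    print("clock",s["clock"],"q",s["q"],"tcp",s["tool_pos"],"F",s["contact_force"],"M",s["moment"])
    print("row",R0.inv().apply(np.array(pos)-s["tool_pos"]),(R0.inv()*R1).as_rotvec(),"tool xz",R1.apply([[1,0,0],[0,0,1]]).ravel())
```

```bash
python3 -c "
from h import *
row([.4487,-.2217,.12],81,.63)"
```

```text
clock 0.1 q [ 1.2628  0.6899 -0.1946  1.5662  0.1573  0.9025 -0.2151] tcp [ 0.2093 -0.5883  0.238 ] F [ 0.2481 -0.4175 -0.4589] M [-0.0256  0.0017  0.0278]
row [ 0.3485 -0.2649  0.1184] [ 0.3356  0.567  -1.0351] tool xz [ 0.1264  0.7981  0.5891  0.0922  0.5819 -0.808 ]
```

The rows are not in the units I measure in: turns go in shares of 2 pi rad. I convert before sending: -1.035 rad / 6.2832 = -0.1647.

Call:
{"fn": "steer_hand", "kwargs": {
  "increments": [
    {"finger_gap":0.66,"pos":[0.17,-0.13,0.06],"rotvec":[0.0271,0.0446,-0.0828]},
    {"finger_gap":0.66,"pos":[0.17,-0.13,0.06],"rotvec":[0.0271,0.0446,-0.0828]},
    {"finger_gap":0.66,"pos":[0.17,-0.13,0.06],"rotvec":[0.0271,0.0446,-0.0828]},
    {"finger_gap":0.66,"pos":[0.17,-0.13,0.06],"rotvec":[0.0271,0.0446,-0.0828]},
    {"finger_gap":0.66,"pos":[0.17,-0.13,0.06],"rotvec":[0.0271,0.0446,-0.0828]},
    {"finger_gap":0.66,"pos":[0.3485,-0.265,0.1184],"rotvec":[0.0535,0.0902,-0.1647]},
    {"finger_gap":0.66,"pos":[0.3485,-0.265,0.1184],"rotvec":[0.0535,0.0902,-0.1647]},
    {"finger_gap":0.66,"pos":[0.3485,-0.265,0.1184],"rotvec":[0.0535,0.0902,-0.1647]},
    {"finger_gap":0.66,"pos":[0.3485,-0.265,0.1184],"rotvec":[0.0535,0.0902,-0.1647]},
    {"finger_gap":0.66,"pos":[0.3485,-0.265,0.1184],"rotvec":[0.0535,0.0902,-0.1647]}
  ],
  "squeeze": 30
}}

```text
clock: 1.1
tool_pos: [0.4502, -0.2205, 0.1184]
eef_rot: [0.722, 0.618, 0.237, -0.202]
contact_force: [0.5, -0.2, 0.3]
opening: 0.658
finger_force: 0.0
```

```bash
python3 -c "
from h import *
row([.4487,-.2217,.06],81,.63)
cv2.imwrite('pics/s1.png',cv2.cvtColor(optics.snapshot('side'),cv2.COLOR_RGB2BGR))"
```

```text
clock 1.1 q [ 1.1117  1.0179 -0.7636  1.785   0.0741  0.7769  0.339 ] tcp [ 0.4502 -0.2205  0.1184] F [ 0.4992 -0.1658  0.2703] M [-0.5884  0.0491 -0.0436]
row [-0.0357 -0.0013  0.0462] [-0.0007 -0.0035  0.0021] tool xz [ 0.1264  0.7981  0.5891  0.0922  0.5819 -0.808 ]
```

View pics/s1.png

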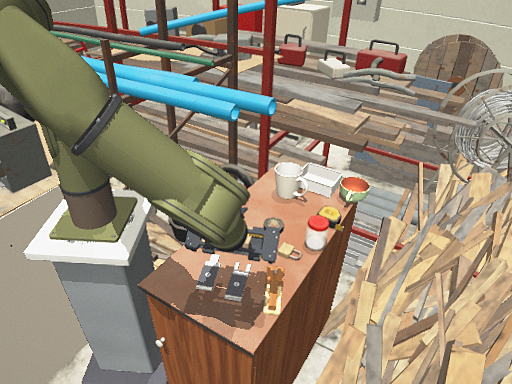

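The arm is over the irons, the elbow is in front and to the right of the pipes, and nothing touches. Next is the descent.

In the tool's units: -0.004 rad / 6.2832 = -0.0006.

Call:
{"fn": "steer_hand", "kwargs": {
  "increments": [
    {"finger_gap":0.66,"pos":[-0.018,0,0.022]},
    {"finger_gap":0.66,"pos":[-0.036,-0.001,0.046],"rotvec":[0,-0.0006,0.0003]},
    {"finger_gap":0.66,"pos":[-0.048,-0.001,0.062],"rotvec":[0,-0.0006,0.0003]},
    {"finger_gap":0.66,"pos":[-0.053,-0.001,0.07],"rotvec":[0,-0.0006,0.0003]},
    {"finger_gap":0.66,"pos":[-0.053,-0.001,0.07],"rotvec":[0,-0.0006,0.0003]},
    {"finger_gap":0.66,"pos":[-0.053,-0.001,0.07],"rotvec":[0,-0.0006,0.0003]}
  ]
}}

```text
clock: 1.75
tool_pos: [0.4483, -0.224, 0.0333]
eef_rot: [0.724, 0.617, 0.234, -0.199]
contact_force: [0.0, 0.0, -0.2]
opening: 0.66
finger_force: 0.0
```

```bash
python3 -c "
from h import *
row([.4487,-.2217,.008],81,.63)
for n in('side','top'):
  im=cv2.cvtColor(optics.snapshot(n),cv2.COLOR_RGB2BGR); im=im[225:335,170:300] if n=='side' else im[140:260,240:360]
  cv2.imwrite('pics/2%s.png'%n,cv2.resize(im,None,fx=5,fy=5,interpolation=cv2.INTER_CUBIC))"
```

```text
clock 1.75 q [ 1.0852  1.1464 -0.6996  1.7861  0.1364  0.6565  0.363 ] tcp [ 0.4483 -0.224   0.0333] F [ 0.0309  0.0445 -0.2121] M [-0.5753  0.0188  0.0129]
row [-0.0129  0.0001  0.0218] [ 0.0014  0.0053 -0.0013] tool xz [ 0.1264  0.7981  0.5891  0.0922  0.5819 -0.808 ]
```

View pics/2side.png

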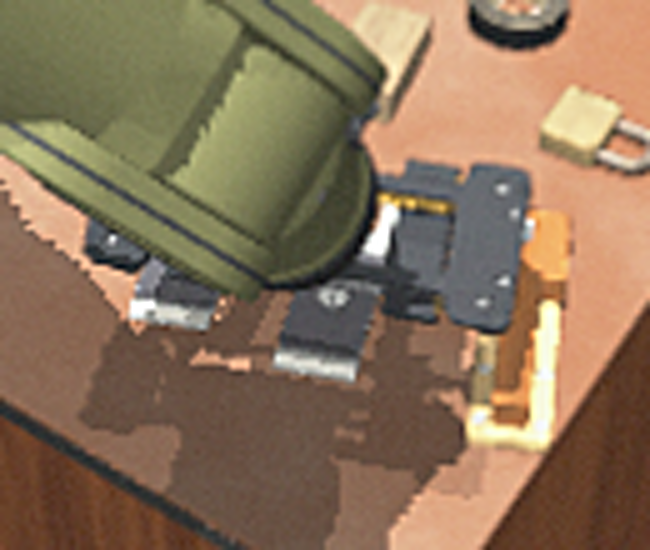

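The right finger is beside the iron at about (410,290), and the body hangs above the holder's bed with clearance. I'll lower to the grasp height.

In the tool's units: 0.005 rad / 6.2832 = 0.0008.

Call:
{"fn": "steer_hand", "kwargs": {
  "increments": [
    {"finger_gap":0.66,"pos":[-0.005,0,0.008],"rotvec":[0,0.0005,0]},
    {"finger_gap":0.66,"pos":[-0.009,0,0.016],"rotvec":[0,0.0008,0]},
    {"finger_gap":0.66,"pos":[-0.0129,0,0.0218],"rotvec":[0.0002,0.0008,-0.0002]},
    {"finger_gap":0.66,"pos":[-0.0129,0,0.0218],"rotvec":[0.0002,0.0008,-0.0002]},
    {"finger_gap":0.66,"pos":[-0.0129,0,0.0218],"rotvec":[0.0002,0.0008,-0.0002]}
  ]
}}

```text
clock: 2.35
tool_pos: [0.4481, -0.2214, 0.0071]
eef_rot: [0.723, 0.617, 0.235, -0.202]
contact_force: [-0.9, 0.1, -0.5]
opening: 0.661
finger_force: 0.0
```

```bash
python3 -c "
from h import *
row([.4487,-.2217,.008],81,.63)"
```

```text
clock 2.35 q [ 1.0771  1.1913 -0.6848  1.779   0.1515  0.6277  0.3724] tcp [ 0.4481 -0.2214  0.0071] F [-0.8846  0.0917 -0.4547] M [-0.5339  0.0511  0.0028]
row [ 0.0004  0.0006 -0.0008] [-0.0008 -0.0002 -0.0009] tool xz [ 0.1264  0.7981  0.5891  0.0922  0.5819 -0.808 ]
```

Positioned with no contact. Now I'll close.

Call:
{"fn": "steer_hand", "kwargs": {
  "increments": [
    {"finger_gap":0.4},
    {"finger_gap":0.3},
    {"finger_gap":0.3},
    {"finger_gap":0.3},
    {"finger_gap":0.3},
    {"finger_gap":0.3}
  ],
  "squeeze": 40
}}

```text
clock: 2.95
tool_pos: [0.4483, -0.2217, 0.0075]
eef_rot: [0.723, 0.617, 0.235, -0.201]
contact_force: [0.0, -0.7, 0.7]
opening: 0.432
finger_force: 40.0
```

```bash
python3 -c "
from h import *
row([.4487,-.2217,.06],81,.63)"
```

```text
clock 2.95 q [ 1.0773  1.1905 -0.685   1.7789  0.1515  0.6276  0.3724] tcp [ 0.4483 -0.2217  0.0075] F [ 0.0461 -0.7165  0.7261] M [-0.4668 -0.0183 -0.0449]
row [ 0.031   0.0004 -0.0424] [-0.0001  0.0004 -0.0007] tool xz [ 0.1264  0.7981  0.5891  0.0922  0.5819 -0.808 ]
```

Call:
{"fn": "steer_hand", "kwargs": {
  "increments": [
    {"finger_gap":0.3,"pos":[0.003,0,-0.004]},
    {"finger_gap":0.3,"pos":[0.008,0,-0.011]},
    {"finger_gap":0.3,"pos":[0.016,0,-0.022]},
    {"finger_gap":0.3,"pos":[0.024,0,-0.033]},
    {"finger_gap":0.3,"pos":[0.032,0,-0.044]},
    {"finger_gap":0.3,"pos":[0.04,0,-0.055]},
    {"finger_gap":0.3,"pos":[0.04,0,-0.055]},
    {"finger_gap":0.3,"pos":[0.04,0,-0.055]}
  ]
}}

```text
clock: 3.75
tool_pos: [0.4482, -0.222, 0.0756]
eef_rot: [0.723, 0.617, 0.235, -0.201]
contact_force: [-1.2, -0.0, -0.7]
opening: 0.432
finger_force: 40.0
```

```bash
python3 -c "
from h import *
row([.535,-.2593,.070],85.5,.63)
for n in('side','top'):
  im=cv2.cvtColor(optics.snapshot(n),cv2.COLOR_RGB2BGR); im=im[225:335,170:300] if n=='side' else im[140:260,240:360]
  cv2.imwrite('pics/3%s.png'%n,cv2.resize(im,None,fx=5,fy=5,interpolation=cv2.INTER_CUBIC))"
```

```text
clock 3.75 q [ 1.0989  1.081  -0.731   1.7927  0.1063  0.7118  0.3505] tcp [ 0.4482 -0.222   0.0756] F [-1.1712 -0.0163 -0.6534] M [-0.6938  0.0589  0.0419]
row [-0.022   0.0915 -0.0091] [ 0.0463  0.0011 -0.0639] tool xz [ 0.0634  0.8055  0.5891  0.0462  0.5873 -0.808 ]
```

View pics/3side.png

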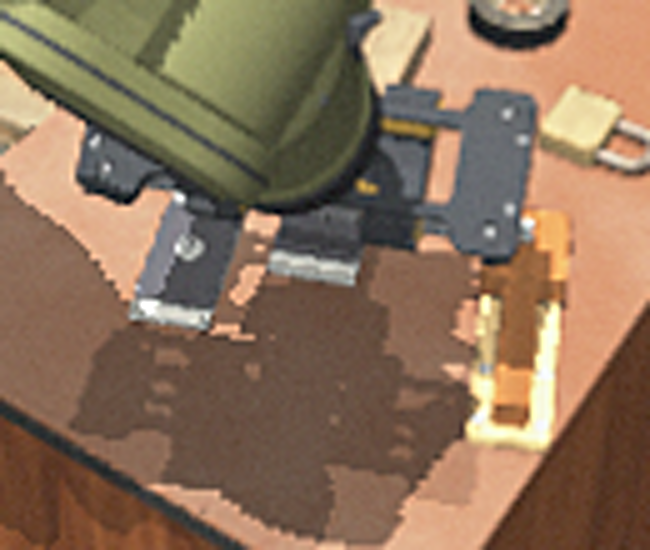

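The iron is lifted and looks level; its edge is at (270,257) to (357,270) in the crop. I'll move over the holder.

In the tool's units: 0.005 rad / 6.2832 = 0.0008.

```bash
python3 -c "
from h import *
print(w('side',[(270,257),(357,272)],.068,5,(170,225)))
e=np.array([.4482,-.222]);
print('expected edge mid',e-.055*np.array([.156,.988]))"
```

```text
[[ 0.4201 -0.2642  0.068 ]
 [ 0.4602 -0.2707  0.068 ]]
expected edge mid [ 0.4396 -0.2763]
```

Call:
{"fn": "steer_hand", "kwargs": {
  "increments": [
    {"finger_gap":0.3,"pos":[-0.002,0.009,-0.001],"rotvec":[0.0008,0,-0.001]},
    {"finger_gap":0.3,"pos":[-0.005,0.024,-0.002],"rotvec":[0.0019,0,-0.0025]},
    {"finger_gap":0.3,"pos":[-0.01,0.042,-0.004],"rotvec":[0.0033,0,-0.0046]},
    {"finger_gap":0.3,"pos":[-0.014,0.06,-0.006],"rotvec":[0.0048,0.0002,-0.0067]},
    {"finger_gap":0.3,"pos":[-0.018,0.076,-0.008],"rotvec":[0.006,0.0002,-0.0084]},
    {"finger_gap":0.3,"pos":[-0.021,0.087,-0.009],"rotvec":[0.007,0.0002,-0.0097]},
    {"finger_gap":0.3,"pos":[-0.022,0.0915,-0.009],"rotvec":[0.0073,0.0002,-0.0102]},
    {"finger_gap":0.3,"pos":[-0.022,0.0915,-0.009],"rotvec":[0.0073,0.0002,-0.0102]},
    {"finger_gap":0.3,"pos":[-0.022,0.0915,-0.009],"rotvec":[0.0073,0.0002,-0.0102]}
  ]
}}

```text
clock: 4.75
tool_pos: [0.534, -0.2585, 0.0691]
eef_rot: [0.698, 0.645, 0.227, -0.211]
contact_force: [0.2, 0.1, -1.4]
opening: 0.429
finger_force: 40.0
```

```bash
python3 -c "
from h import *
row([.5353,-.2594,.040],85.5,.63)
for n in('side','top'):
  cv2.imwrite('pics/4%s.png'%n,cv2.cvtColor(optics.snapshot(n),cv2.COLOR_RGB2BGR))
a=cv2.imread('pics/4side.png')[225:325,210:330];b=cv2.imread('pics/4top.png')[125:225,250:370]
cv2.imwrite('pics/4c.png',cv2.resize(np.vstack([a,b])[:, :],None,fx=3,fy=3,interpolation=cv2.INTER_CUBIC))"
```

```text
clock 4.75 q [ 0.9906  1.1643 -0.7232  1.4595  0.1198  0.9665  0.3805] tcp [ 0.534  -0.2585  0.0691] F [ 0.18    0.1174 -1.3883] M [-0.7103  0.0006  0.0237]
row [-0.0179  0.0014  0.023 ] [-0.0017 -0.0014 -0.0008] tool xz [ 0.0634  0.8055  0.5891  0.0462  0.5873 -0.808 ]
```

View pics/4c.png

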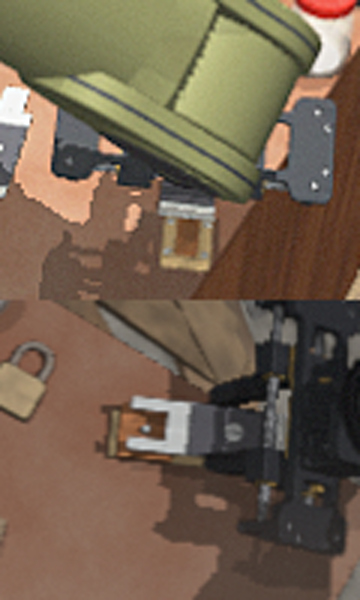

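The iron is over the holder, its notch around the pin; in the lower half the pin is at (147,428). I'll enlarge it to measure the alignment and the iron's pitch.

```bash
python3 -c "
import cv2,numpy as np
a=cv2.imread('pics/4side.png')[280:320,255:305];b=cv2.imread('pics/4top.png')[150:185,280:350]
f=lambda i,s:cv2.resize(i,None,fx=s,fy=s,interpolation=cv2.INTER_CUBIC)
a=f(a,6);b=f(b,10);a=cv2.copyMakeBorder(a,0,0,0,b.shape[1]-a.shape[1],cv2.BORDER_CONSTANT)
cv2.imwrite('pics/5c.png',np.vstack([a,b]))"
```

```text
(no output)
```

View pics/5c.png

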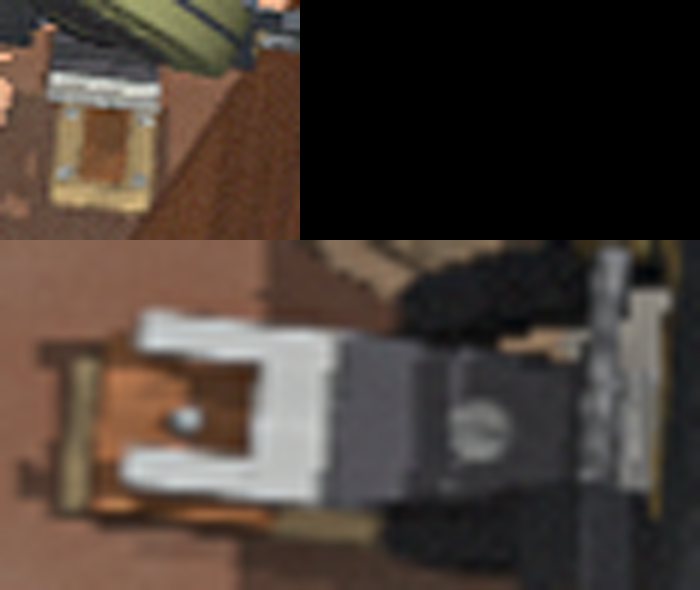

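```bash
python3 -c "
from h import *
T=lambda p,z:w('top',p,z,10,(280,150))[:,:2]
u=np.array([np.cos(np.radians(85.5)),np.sin(np.radians(85.5))])
pin=T([(187,178)],.04)[0];print('pin',pin)
for z in(.066,.060):
  t=T([(140,70),(122,248)],z); nb=T([(258,122),(252,215)],z);print(z,t.tolist(),nb.tolist())
  a=t.mean(0)-.06*u;b=nb.mean(0)-.032*u;print('origin from tips',a,'from notch',b, 'pin in iron',(pin-b)@u,(pin-b)@[-u[1],u[0]])
s=T([(480,190)],.072)[0];print('screw',s,'origin',s+.018*u, 'screw-tip dist',(t.mean(0)-s)@u)
t2=T([(258,122),(252,215)],.066);d=t[0]-t[1];print('yaw',np.degrees(np.arctan2(d[1],d[0])))
for z in(.0655,.072):print('edge side',w('side',[(48,97),(157,103)],z,6,(255,280)).tolist())
print('expect edge', np.array([.534,-.2585])-.055*u)
"
```

```text
pin [ 0.5391 -0.2085]
0.066 [[0.5583728031926805, -0.19493789956382], [0.517392430512365, -0.1914281917511111]] [[0.5472365274538858, -0.22180721994530211], [0.5258328378702173, -0.22064905043117822]]
origin from tips [ 0.5332 -0.253 ] from notch [ 0.534  -0.2531] pin in iron 0.044918987922219475 -0.0015749228690455509
0.06 [[0.559722441474583, -0.1954784737466833], [0.518517937980556, -0.19194957055783451]] [[0.548525258955791, -0.2224947484442708], [0.52700450781194, -0.2213302446423247]]
origin from tips [ 0.5344 -0.2535] from notch [ 0.5353 -0.2538] pin in iron 0.045504719183416246 -0.00029482007242936394
screw [ 0.532  -0.2714] origin [ 0.5334 -0.2535] screw-tip dist 0.07802161898134456
yaw -4.895073594318468
edge side [[0.5095954648185461, -0.3133984534821067, 0.0655], [0.5490306661995491, -0.3140371064229819, 0.0655]]
edge side [[0.5093692774296553, -0.318669290804505, 0.07199999999999995], [0.548396181199581, -0.31930133136707517, 0.07199999999999995]]
expect edge [ 0.5297 -0.3133]
```

The iron is level and the pin sits mid-notch at (0.045, -0.001) in the iron's frame. I'll lower it.

Call:
{"fn": "steer_hand", "kwargs": {
  "increments": [
    {"finger_gap":0.3,"pos":[-0.003,0.001,0.004]},
    {"finger_gap":0.3,"pos":[-0.007,0.0014,0.009]},
    {"finger_gap":0.3,"pos":[-0.011,0.0014,0.014]},
    {"finger_gap":0.3,"pos":[-0.015,0.0014,0.019]},
    {"finger_gap":0.3,"pos":[-0.018,0.0014,0.023]},
    {"finger_gap":0.3,"pos":[-0.0195,0.0014,0.025]},
    {"finger_gap":0.3,"pos":[-0.0203,0.0014,0.0262]},
    {"finger_gap":0.3,"pos":[-0.0203,0.0014,0.0262]},
    {"finger_gap":0.3,"pos":[-0.0203,0.0014,0.0262]}
  ]
}}

```text
clock: 5.75
tool_pos: [0.5365, -0.2599, 0.0367]
eef_rot: [0.698, 0.645, 0.228, -0.21]
contact_force: [-0.0, -0.3, -0.8]
opening: 0.431
finger_force: 40.0
```

```bash
python3 -c "
from h import *
row([.5353,-.2594,.0355],85.5,.63)"
```

```text
clock 5.75 q [ 0.9832  1.2122 -0.7098  1.4468  0.1374  0.935   0.3936] tcp [ 0.5365 -0.2599  0.0367] F [-0.0331 -0.3242 -0.8   ] M [-0.6613 -0.0035  0.0322]
row [-0.0004 -0.0012  0.0012] [ 0.0003 -0.0007  0.    ] tool xz [ 0.0634  0.8055  0.5891  0.0462  0.5873 -0.808 ]
```

Not touching yet, so I'll lower another 1 to 2 mm until contact.

Call:
{"fn": "steer_hand", "kwargs": {
  "increments": [
    {"finger_gap":0.3,"pos":[-0.0006,0,0.0008]},
    {"finger_gap":0.3,"pos":[-0.001,0,0.0014]},
    {"finger_gap":0.3,"pos":[-0.001,0,0.0014]},
    {"finger_gap":0.3,"pos":[-0.001,0,0.0014]}
  ]
}}

```text
clock: 6.15
tool_pos: [0.5365, -0.26, 0.0354]
eef_rot: [0.698, 0.645, 0.228, -0.21]
contact_force: [-1.8, -1.5, 5.0]
opening: 0.432
finger_force: 40.0
```

```bash
python3 -c "
from h import *
row([.5353,-.2594,.0355],85.5,.63)"
```

```text
clock 6.15 q [ 0.9832  1.2141 -0.7094  1.4463  0.138   0.9339  0.3943] tcp [ 0.5365 -0.26    0.0354] F [-1.8119 -1.5241  4.9508] M [-0.1441  0.2388  0.1516]
row [ 0.0005 -0.0013  0.0003] [ 0.0005 -0.0009  0.    ] tool xz [ 0.0634  0.8055  0.5891  0.0462  0.5873 -0.808 ]
```

Contact at 5 N. I'll open and retreat straight up.

Call:
{"fn": "steer_hand", "kwargs": {
  "increments": [
    {"finger_gap":0.5},
    {"finger_gap":0.6},
    {"finger_gap":0.7},
    {"finger_gap":0.75},
    {"finger_gap":0.75},
    {"finger_gap":0.75}
  ]
}}

```text
clock: 6.75
tool_pos: [0.5363, -0.2598, 0.0346]
eef_rot: [0.698, 0.645, 0.228, -0.211]
contact_force: [-0.1, 0.2, 0.1]
opening: 0.751
finger_force: 0.0
```

Call:
{"fn": "steer_hand", "kwargs": {
  "increments": [
    {"finger_gap":0.75,"pos":[0.003,0,-0.004]},
    {"finger_gap":0.75,"pos":[0.01,0,-0.014]},
    {"finger_gap":0.75,"pos":[0.022,0,-0.03]},
    {"finger_gap":0.75,"pos":[0.036,0,-0.05]},
    {"finger_gap":0.75,"pos":[0.048,0,-0.066]}
  ]
}}

```text
clock: 7.25
tool_pos: [0.5371, -0.2602, 0.1194]
eef_rot: [0.698, 0.646, 0.228, -0.21]
contact_force: [-0.7, -0.3, -0.7]
opening: 0.75
finger_force: 0.0
```

```bash
python3 -c "
from h import *
row([.42,-.46,.16],85.5,.63)"
```

```text
clock 7.25 q [ 0.9976  1.0972 -0.7448  1.4478  0.0924  1.0305  0.3632] tcp [ 0.5371 -0.2602  0.1194] F [-0.7419 -0.3489 -0.7413] M [-0.6301 -0.0692  0.0035]
row [-0.1444 -0.1009 -0.1558] [ 0.0019 -0.0001  0.001 ] tool xz [ 0.0634  0.8055  0.5891  0.0462  0.5873 -0.808 ]
```

Next I'll clear the view and check.

Call:
{"fn": "steer_hand", "kwargs": {
  "increments": [
    {"finger_gap":0.75,"pos":[-0.024,-0.017,-0.026]},
    {"finger_gap":0.75,"pos":[-0.048,-0.034,-0.052]},
    {"finger_gap":0.75,"pos":[-0.072,-0.05,-0.078]},
    {"finger_gap":0.75,"pos":[-0.096,-0.067,-0.104]},
    {"finger_gap":0.75,"pos":[-0.12,-0.084,-0.13]},
    {"finger_gap":0.75,"pos":[-0.144,-0.1,-0.156]},
    {"finger_gap":0.75,"pos":[-0.144,-0.1,-0.156]}
  ]
}}

```text
clock: 7.95
tool_pos: [0.417, -0.4668, 0.1585]
eef_rot: [0.702, 0.643, 0.226, -0.207]
contact_force: [-0.7, -0.5, -0.4]
opening: 0.752
finger_force: 0.0
```

```bash
python3 -c "
from h import *
f=lambda i,s:cv2.resize(cv2.cvtColor(i,cv2.COLOR_RGB2BGR),None,fx=s,fy=s,interpolation=cv2.INTER_CUBIC)
a=f(optics.snapshot('side')[250:330,200:300],4);b=f(optics.snapshot('top')[140:200,275:375],6)
a=cv2.copyMakeBorder(a[:230],0,0,0,b.shape[1]-a.shape[1],cv2.BORDER_CONSTANT)
cv2.imwrite('pics/6.png',np.vstack([a,b]));s=get_state();print(s['contact_force'],s['tool_pos'])"
```

```text
[0.3326 0.1535 0.1607] [ 0.4202 -0.4606  0.1587]
```

View pics/6.png

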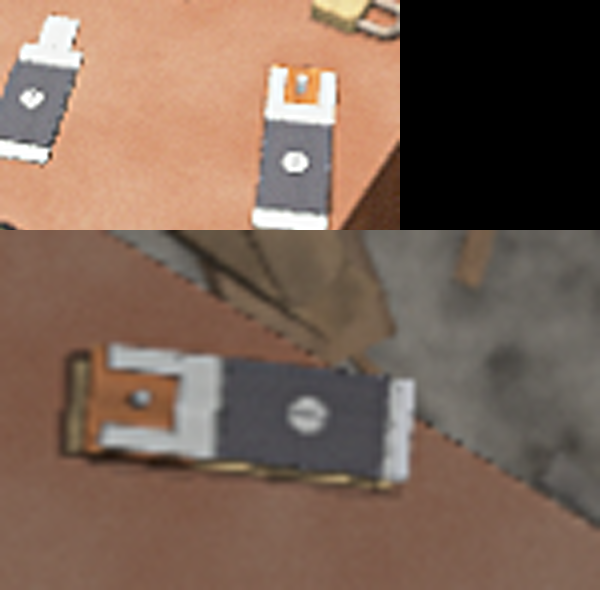

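The iron lies flat along the bed with the pin at (140,398), mid-notch, and its edge at the far end. The tongued iron has not been moved and the arm is clear.

```bash
python3 -c "
from plant import r, optics, get_state
print(r.finish_job())"
```

```text
the job is handed in; nothing more can be done
None
```

I laid the notched iron flat along the honing holder's bed, pin mid-notch and cutting edge at the far end, left the tongued iron where it lay, kept the arm clear of the blue pipes, and handed the job in at about 8 s; no verdict was returned.

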